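# Gather the brass caps in one corner of the tote and hold it tilted

## Task

One round brass sign cap has been left out on the bench: put it into the grey tote with the other four while the tote stands flat, and leave the two taller brass barrels and everything else on the bench alone. Then take the tote by the upright grip tab on its corner and raise that corner until the tote is tipped steeply (about 35 degrees) and all five caps have slid together into the corner opposite the tab. Finish while still holding the tote like that, tilted and still, with the caps gathered; do not put it down or let go.

Things in the scene. Friction and masses are not known exactly. Their poses are not given: they have to be found in the camera images.
- tote: Square open tote, smooth grey plastic, 150 x 150 x 36 mm high, walls and floor 5 mm thick, 0.25 to 0.5 kg, loose on the bench. Origin: centre of its underside. Its x axis runs along the floor DIAGONAL: +x to the corner with the grip tab, -x to the gathering corner across from it, y to the other two corners, z up. Outer corners are 106 mm from the origin, inner ones 99 mm.
- tote_grip (a point): Grip point in the upright tab at the tote's +x corner, at (120, 0, 62) mm in the tote's frame. The tab is a plate 40 mm long along the tote's x (100 to 140 mm from the origin), 14 mm thick along its y, its top 80 mm above the tote's underside (44 mm above the rim): pinch it from above, fingers closing along the tote's y.
- tote_corner (a point): Inner floor corner diagonally across from the tab, where the caps are to gather: (-99, 0, 5) mm in the tote's frame. The inside is slippery: a cap starts to slide on the floor at about 8 to 13 degrees of tilt, and runs reliably along the walls into the corner from about 30 degrees.
- tote_heel (a point): Outer bottom corner below it: (-106, 0, 0) mm in the tote's frame. When the tab is raised the tote pivots on this point on the bench, a negative rotation about the tote's y axis.
- cap1: One of four round brass caps that start lying flat in the tote: disc 24 mm in diameter, 10 mm high, 25 g, smooth. Origin: centre of its underside.
- cap2: One of four round brass caps that start lying flat in the tote: disc 24 mm in diameter, 10 mm high, 25 g, smooth. Origin: centre of its underside.
- cap3: One of four round brass caps that start lying flat in the tote: disc 24 mm in diameter, 10 mm high, 25 g, smooth. Origin: centre of its underside.
- cap4: One of four round brass caps that start lying flat in the tote: disc 24 mm in diameter, 10 mm high, 25 g, smooth. Origin: centre of its underside.
- cap5: The stray cap lying flat on the bench outside the tote, to the left or right: brass disc like the others, 24 mm in diameter, 10 mm high, 25 g. Origin: centre of its underside.
- barrel1: Bystander: brass barrel standing upright on the bench, 19 mm in diameter, 45 mm high. Origin: centre of its underside.
- barrel2: Bystander: a second brass barrel like the first.
- tape: Bystander: roll of brown tape lying flat, 90 mm in diameter, 24 mm high.
- knife: Bystander: yellow knife lying flat, 165 mm long, 26 mm wide, 16 mm high.
Things that resemble listed ones, but are neither listed nor needed, are in the scene too. What is shaped like the tote but blue or purple is not meant.

How it is judged (in metres and radians):
On the way:
1. the stray cap lies in the tote, let go, while the tote stands flat on the bench (horizontal distance between cap5 and tote below 0.084 m and z of cap5 in the frame of tote below 0.03 m and contact force between the fingers and cap5 below 0.05 N and angle between tote's own z axis and vertical below 0.12 rad), for 0.2 s.
At the end, for the whole second after the job is handed in: The fingers hold the tote still, tilted 22 to 52 degrees, grip point over 120 mm above the bench; all five caps lie at rest within 75 mm of the inner floor corner opposite the tab, untouched by the fingers; the tote leans on no bystander (its low corner may rest on the bench) (angle between tote's own z axis and vertical between 0.38 and 0.9 rad and height (world z) of tote_grip above 0.12 m and contact force between the fingers and tote above 1 N and linear speed of tote below 0.02 m/s and angular speed of tote below 0.15 rad/s and distance between each of cap1, cap2, cap3, cap4, cap5 and tote_corner below 0.075 m and linear speed of each of cap1, cap2, cap3, cap4, cap5 below 0.03 m/s and contact force between tote and barrel1 below 0.1 N and contact force between tote and barrel2 below 0.1 N and contact force between tote and tape below 0.1 N and contact force between tote and knife below 0.1 N and contact force between the fingers and cap1 below 0.1 N and contact force between the fingers and cap2 below 0.1 N and contact force between the fingers and cap3 below 0.1 N and contact force between the fingers and cap4 below 0.1 N and contact force between the fingers and cap5 below 0.1 N); the arm keeps its last pose, push and grip.
It fails at once if the first barrel was moved more than 25 mm (distance of barrel1 from where it was at the start of the episode above 0.025 m).
It fails at once if the second barrel was moved more than 25 mm (distance of barrel2 from where it was at the start of the episode above 0.025 m).
It fails at once if the tape roll was moved more than 25 mm (distance of tape from where it was at the start of the episode above 0.025 m).
It fails at once if the knife was moved more than 25 mm (distance of knife from where it was at the start of the episode above 0.025 m).
It also fails if it takes over 51 s, if anything falls off the work surface, if the arm or the gripper's body presses on something with over 40 N, if the wrist force passes 120 N, or if a joint passes its speed limit or range.

## Robot

A 6-joint arm with a two-finger parallel gripper is mounted at the origin on the work surface. World frame = base frame: x ahead of the robot, y to its left, z up, the work surface at z = 0. Lengths are in m, angles in degrees, forces in N, time in s.
With the tool pointing down it reaches from about 0.375 to 0.75 m from the base axis. Payload 9 kg.
Tool frame: the origin (TCP) lies where the fingers leave the gripper's body, on its centre line; the fingertips stand 73 mm ahead of it and the grasp point (between the pads) lies 54 mm ahead of it (robot.tip_reach is the distance from the TCP to the fingertips, in m); z points along the fingers, y is the direction in which the jaws open and shut (so a half turn about z gives the same grasp; the last joint's range is limited). The gripper opens to 85 mm and grips with 20 to 120 N. Pads are 22 mm wide; open, the fingers measure 114 mm over their backs; the gripper's body (76 mm by 85 mm) begins 54 mm behind the grasp point. The pads swing forward as they close: fully open they stand 13 mm farther back than shut.
Start: joints at [-89.593, 5.964, 5.575, 89.605, 0, 77.527], TCP at [0.134, -0.585, 0.304] pointing down, gripper open.
Joint ranges: [-171.21, 171.21], [-48.23, 106.86], [-62.78, 66.21], [-105.2, 120.99], [-86.42, 89.51], [-180, 180]. Speed limits (degrees/s): [127.2, 127.2, 147.25, 180, 180, 180].

## Interface

Orientations are given as [roll, pitch, yaw] about the fixed x, y, z axes, in that order (R = Rz(yaw) Ry(pitch) Rx(roll)).
In Python, from plant import robot gives the robot as it stands. Calls block until the motion is done:
- robot.move_pose(position, orientation): joint-space move of the TCP to a pose.
- robot.line_to(position, vel=0.15, rotation=None, guard=None): straight line of the TCP; rotation=None keeps the orientation; vel is the mean speed in m/s. With guard (N) it stops when the force on the tool has changed by that much, and returns True; else False.
- robot.goto_joints(angles): joint-space move.
- robot.set_gripper(opening): finger opening in m; the grip force is fixed at half the most; returns when the fingers have stopped.
- robot.pause(seconds).
- robot.ik(position, orientation): joint angles nearest the present ones, or None.
- robot.observe(): the state.
- robot.grab_frame(name): name is "side" or "top" or "wrist"; returns the picture (420x560x3 uint8, blue, green, red); there is no depth.
- robot.get_calibration(name): a dict with "vertical_fov" (degrees; the focal length in pixels is half the picture's height over the tangent of half this angle, whatever the lens; pixels are square), "cx", "cy" (the principal point, pixels), "k1" (the pictures are not rectified: a ray, as slopes to the right and down, at radius r is drawn at 1 + k1 r^2 times it, then the intrinsics apply), "rvec" (rotation vector, rad) and "tvec" (3), from world to camera coordinates, as OpenCV has them. Camera axes: x right, y down, z forward; pixel columns grow to the right and rows downward; lengths in m; the calibration is good to about 2 mm. A picture is of the moment at which its call begins: read the wrist's pose just before it. get_calibration takes no time and is no camera call; for the wrist camera it gives the pose at the moment of the call.
A pose or a line that the arm cannot do raises robot.IKError and nothing moves.
- robot.job_done(): hands the job in, once; it reports no verdict.
The state is a dict: "time": time; "q": joint angles; "qvel": joint speeds; "joint_torque": joint torques, N m; "tool_pos": TCP position; "tcp_rot": TCP orientation; "ft_force": force on the tool from outside, world axes, zero at the start; "torque": the same for the moment, N m; "gripper_width": finger opening in m.
Only numpy, scipy, OpenCV 4.12 (cv2) and the standard library are available. Lean on these libraries where they do the work, as an engineer would, in place of code of your own. Each camera call takes 0.05 s, during which the arm holds its last target. There are 200 camera calls.

## Working session

There is one attempt and no reset: what is moved stays moved. The work goes in short steps, each a Python script; the robot and the scene stay as the last script left them, time stands still between calls to the robot, and variables do not carry over. Pictures are saved under pics/ and viewed, about 8 in all and at most 12, crops included, and the job is handed in when it is done.

```bash
ls; mkdir -p pics
cat > h.py <<'E'
import numpy as np, cv2
from plant import robot
def ray(cal,u,v):
    f=210/np.tan(np.radians(cal["vertical_fov"])/2)
    d=np.array([(u-cal["cx"])/f,(v-cal["cy"])/f]); s=d.copy()
    for _ in range(30): s=d/(1+cal["k1"]*(s@s))
    R,_=cv2.Rodrigues(np.array(cal["rvec"],float)); t=np.array(cal["tvec"],float).ravel()
    return -R.T@t, R.T@np.array([s[0],s[1],1])
def pix2w(cal,u,v,z):
    o,d=ray(cal,u,v); return o+d*(z-o[2])/d[2]
def w2pix(cal,p):
    f=210/np.tan(np.radians(cal["vertical_fov"])/2)
    R,_=cv2.Rodrigues(np.array(cal["rvec"],float)); c=R@np.array(p)+np.array(cal["tvec"],float).ravel()
    s=c[:2]/c[2]; s=s*(1+cal["k1"]*(s@s)); return s*f+[cal["cx"],cal["cy"]]
E
python3 - <<'E'
from h import *
import json
for n in("top","side","wrist"):
    c=robot.get_calibration(n); im=robot.grab_frame(n); cv2.imwrite(f"pics/{n}0.png",im)
    json.dump({k:np.array(v).tolist() for k,v in c.items()},open(f"{n}0.json","w"))
    print(n,c, ray(c,280,210))
print(robot.observe())
t=cv2.imread("pics/top0.png");cv2.imwrite("pics/top0b.png",cv2.resize(t,(800,600),interpolation=cv2.INTER_CUBIC))
E
```

```text
pics
top {'vertical_fov': 57.704386720078716, 'cx': 278.4580366677476, 'cy': 208.58848914107907, 'k1': -0.005579098129811914, 'rvec': array([ 2.19472315, -2.15680578,  0.19631751]), 'tvec': array([0.01212078, 0.44792966, 0.84480427])} (array([0.33294199, 0.06150068, 0.89434303]), array([ 0.12765383, -0.05169403, -0.99048589]))
side {'vertical_fov': 48.738348948099954, 'cx': 277.42754511802315, 'cy': 206.2937073193804, 'k1': -0.07421674700043272, 'rvec': array([ 2.0570469 , -0.30151699,  0.19674254]), 'tvec': array([-0.4329578 ,  0.14236723,  0.93296915])} (array([ 0.18585307, -0.84117691,  0.57968298]), array([ 0.26844445,  0.83036485, -0.48839174]))
wrist {'vertical_fov': 66.6611621436217, 'cx': 278.77824316717874, 'cy': 207.41334066323031, 'k1': -0.01723417613733689, 'rvec': array([-2.25054143,  1.79342379,  0.2910236 ]), 'tvec': array([-0.59930242, -0.04051705,  0.37984843])} (array([ 0.21281538, -0.56657363,  0.37255037]), array([-0.3137142 , -0.07449091, -0.94663338]))
{'time': 0.15, 'q': array([-8.95918134e+01,  5.99224888e+00,  5.53889342e+00,  8.96053077e+01,
       -2.00958522e-03,  7.75263633e+01]), 'qvel': array([-0.07888719, -0.20206612,  0.09906964,  0.15574321,  0.03256929,
        0.05501778]), 'joint_torque': array([ 3.07092785e-03, -5.57354772e+01,  5.04008532e+01,  1.24623961e-02,
       -3.09254001e-04, -3.89020681e-05]), 'tool_pos': array([ 0.13376091, -0.58471698,  0.30330106]), 'tcp_rot': array([-1.79942287e+02, -1.07085298e-02,  1.28818189e+01]), 'ft_force': array([ 0.37098864, -0.3721405 , -0.00805553]), 'torque': array([ 0.02770303, -0.00411123, -0.00334717]), 'gripper_width': 0.08541732871045327}
```

View pics/top0b.png

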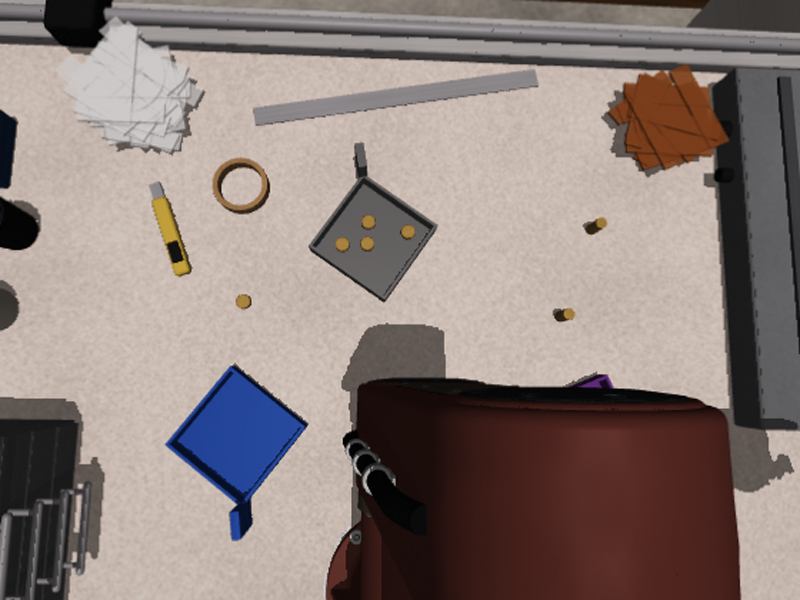

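The top view shows the grey tote at about (373,240) with four caps in it. Its tab is at (361,160), the stray cap at (243,301), and the barrels at (597,225) and (566,314). I'll zoom in on the tote and the stray cap.

Run:
```python
import cv2
t=cv2.imread("pics/top0.png")[90:225,140:320];cv2.imwrite("pics/top0c.png",cv2.resize(t,None,fx=4.4,fy=4.4,interpolation=cv2.INTER_CUBIC))
```

```text
(no output)
```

View pics/top0c.png

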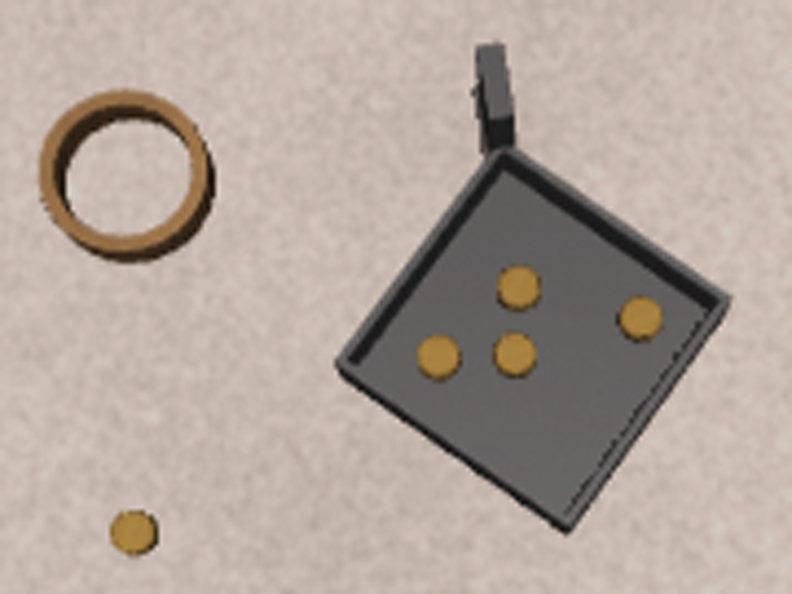

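The crop shows the rim corners at (506,150), (337,364), (567,527) and (729,299). The tab top is centred at about (495,81), and the stray cap's top is at (133,531).

Run:
```python
from h import *
import json
c=json.load(open("top0.json"))
P=lambda x,y,z: pix2w(c,(x+.5)/4.4-.5+140,(y+.5)/4.4-.5+90,z)
C=np.array([P(*p,.036) for p in[(506,150),(337,364),(567,527),(729,299)]])
T=np.array([P(*p,.08) for p in[(476,46),(503,44),(512,117),(487,119)]])
print(C.round(4)); print("ctr",C.mean(0),"diag",np.linalg.norm(C[0]-C[2]),np.linalg.norm(C[1]-C[3]))
d=C[0]-C[2]; e=C[1]-C[3]; print("yaw",np.degrees(np.arctan2(d[1],d[0])),np.degrees(np.arctan2(e[1],e[0]))-90)
print("tab",T.mean(0), T.round(4)); 
print("tabyaw",np.degrees(np.arctan2(*( (T[0]+T[1]-T[2]-T[3])[[1,0]]))))
print("cap5",P(133,531,.01)); 
for p in[(518,287),(438,357),(515,354),(641,318)]:print("cap",P(*p,.015))
Q=lambda x,y,z: pix2w(c,(x+.5)*.7-.5,(y+.5)*.7-.5,z)
print("barrels",Q(600,222,.045),Q(568,314,.045),"tape",Q(241,185,.024),"knife",Q(156,190,.016),Q(183,270,.016),"blue",Q(236,432,.03))
ctr=C.mean(0)
```

```text
[[ 0.6456  0.0788  0.036 ]
 [ 0.5273  0.1638  0.036 ]
 [ 0.4444  0.0429  0.036 ]
 [ 0.5676 -0.0405  0.036 ]]
ctr [0.54621706 0.06127422 0.036     ] diag 0.20430924779623788 0.20821761086550117
yaw 10.12900191229916 11.159285516496084
tab [0.66545329 0.08458579 0.08      ] [[0.6839 0.0944 0.08  ]
 [0.6855 0.0807 0.08  ]
 [0.647  0.0753 0.08  ]
 [0.6455 0.0879 0.08  ]]
tabyaw 8.79856562139028
cap5 [0.44099507 0.27007881 0.01      ]
cap [0.57680767 0.07111296 0.015     ]
cap [0.53722355 0.11291234 0.015     ]
cap [0.53991982 0.07192486 0.015     ]
cap [0.56149678 0.00460549 0.015     ]
barrels [ 0.5782309  -0.30861668  0.045     ] [ 0.42574052 -0.25109875  0.045     ] tape [0.62980424 0.27952612 0.024     ] knife [0.61983312 0.41851064 0.016     ] [0.48797038 0.36635193 0.016     ] blue [0.23566875 0.26547349 0.03      ]
```

Run:
```python
from h import *
import json
y=10.5
robot.move_pose([.441,.270,.2],[180,0,y])
robot.set_gripper(.055)
c=robot.get_calibration("wrist"); im=robot.grab_frame("wrist"); cv2.imwrite("pics/w1.png",im)
json.dump({k:np.array(v).tolist() for k,v in c.items()},open("w1.json","w"))
o=robot.observe(); print(o["time"],o["tool_pos"],o["tcp_rot"],w2pix(c,[.441,.27,.01]))
# IK check of the tilt
th0=np.radians(y); c0=np.array([.546,.062,0])
from scipy.spatial.transform import Rotation as Ro
for t in range(0,41,5):
    R=Ro.from_euler("z",y,degrees=True)*Ro.from_euler("y",-t,degrees=True)
    heel=c0+Ro.from_euler("z",y,degrees=True).apply([-.106,0,0])
    p=heel+R.apply([.226,0,.062+.054]); rot=(R*Ro.from_euler("x",180,degrees=True)).as_euler("xyz",degrees=True)
    q=robot.ik(p,rot); print(t,p.round(3),rot.round(1),None if q is None else np.round(q,0))
```

```text
4.2417 [0.44102737 0.26997814 0.20000327] [-1.79999570e+02 -4.98907915e-04  1.04957462e+01] [278.86846884 201.92911586]
0 [0.664 0.084 0.116] [180.    0.   10.5] [ -4.  21.   3.  72.   0. 166.]
5 [0.653 0.082 0.135] [180.   -5.   10.5] [ -5.  13.  -5.  68.   1. 165.]
10 [0.641 0.08  0.153] [180.  -10.   10.5] [ -6.   5. -12.  64.   3. 164.]
15 [0.627 0.077 0.171] [180.  -15.   10.5] [ -6.  -3. -19.  60.   4. 164.]
20 [0.612 0.074 0.186] [180.  -20.   10.5] [ -8. -12. -26.  57.   6. 163.]
25 [0.595 0.071 0.201] [180.  -25.   10.5] [ -9. -21. -33.  54.   8. 162.]
30 [0.577 0.068 0.213] [180.  -30.   10.5] [-10. -30. -40.  51.  10. 162.]
35 [0.558 0.064 0.225] [180.  -35.   10.5] [-12. -40. -47.  50.  13. 161.]
40 [0.539 0.061 0.234] [180.  -40.   10.5] None
```

View pics/w1.png

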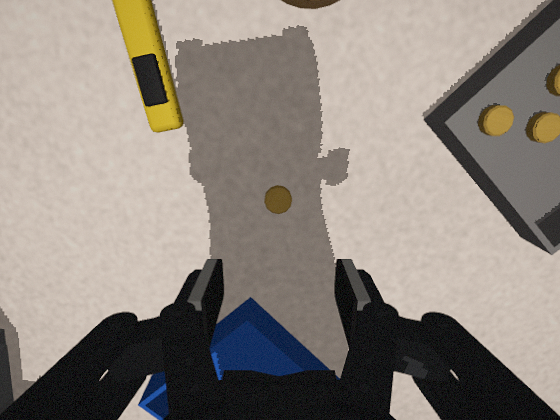

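The wrist view shows the cap at (278,199), within 3 px of the prediction. I'll pick it up and place it.

Run:
```python
from h import *
import json
y=10.5; c=json.load(open("w1.json"))
p=pix2w(c,278,199.5,.01); print(p)
x,yy=p[:2]
robot.line_to([x,yy,.10],vel=.15)
print("guard",robot.line_to([x,yy,.0755],vel=.05,guard=8), robot.observe()["tool_pos"])
robot.set_gripper(0.0); o=robot.observe(); print("w",o["gripper_width"],o["time"])
robot.line_to([x,yy,.18],vel=.15)
o=robot.observe(); print("w",o["gripper_width"],o["ft_force"])
a=np.radians(y); R=np.array([[np.cos(a),-np.sin(a)],[np.sin(a),np.cos(a)]])
g=np.array([.546,.062])+R@np.array([-.038,-.003]); print(g)
robot.line_to([*g,.18],vel=.2)
c=robot.get_calibration("wrist"); im=robot.grab_frame("wrist"); cv2.imwrite("pics/w2.png",im)
json.dump({k:np.array(v).tolist() for k,v in c.items()},open("w2.json","w"))
print(robot.observe()["time"], w2pix(c,[*g,.005]))
```

```text
[0.44298935 0.27111847 0.01      ]
guard False [0.44293006 0.27109945 0.07540498]
w 0.019905456616909317 6.125
w 0.019880490442663726 [-0.61320741  0.25431682 -0.2123963 ]
[0.50918302 0.05212529]Traceback (most recent call last):
  File "<stdin>", line 13, in <module>
plant.IKError: the arm cannot follow that straight line within its joint ranges
```

Run:
```python
from h import *
import json
o=robot.observe(); print(o["q"].round(1),o["tool_pos"],o["tcp_rot"].round(1),o["time"])
im=robot.grab_frame("wrist"); cv2.imwrite("pics/w2.png",im[100:420])
for y in(10.5,-169.5):
  for p in([.509,.052,.18],[.664,.084,.2]):
    q=robot.ik(p,[180,0,y]); print(y,None if q is None else np.round(q,1))
```

```text
[  17.    -7.4  -20.7   76.8   -0.  -173.5] [0.4424989  0.27096433 0.17887601] [1.80e+02 1.00e-01 1.05e+01] 6.975
10.5 [ -8.8  -8.8 -21.9  76.9   0.  160.7]
10.5 [ -4.   18.4   8.8  80.4   0.  165.5]
-169.5 [ -8.8  -8.8 -21.9  76.9   0.  -19.3]
-169.5 [ -4.   18.4   8.8  80.4   0.  -14.5]
```

View pics/w2.png

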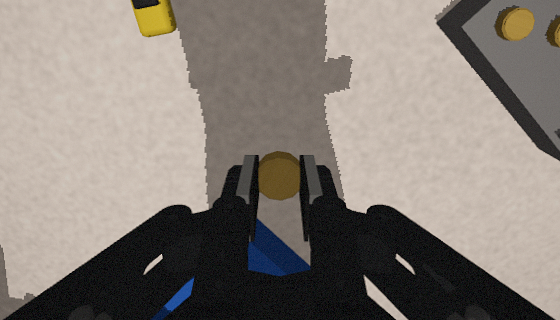

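The cap is held between the pads at about (280,176) in the crop. The last joint was near its limit, so I'll use the half-turned yaw for the rest.

Run:
```python
from h import *
import json
y=-169.5; g=[.5092,.0521]
robot.move_pose([*g,.18],[180,0,y])
print(robot.observe()["gripper_width"])
robot.line_to([*g,.085],vel=.12,guard=10)
print(robot.observe()["tool_pos"])
robot.set_gripper(.034); robot.pause(.1)
robot.line_to([*g,.2],vel=.15)
c=robot.get_calibration("top"); im=robot.grab_frame("top"); 
c=robot.get_calibration("wrist"); im2=robot.grab_frame("wrist"); cv2.imwrite("pics/w3.png",im2)
json.dump({k:np.array(v).tolist() for k,v in c.items()},open("w3.json","w"))
o=robot.observe(); print(o["time"],o["gripper_width"]); cv2.imwrite("pics/top3.png",im)
```

```text
0.02034826057813235
[0.50972262 0.05203845 0.08580762]
11.6667 0.03356187291396417
```

View pics/w3.png

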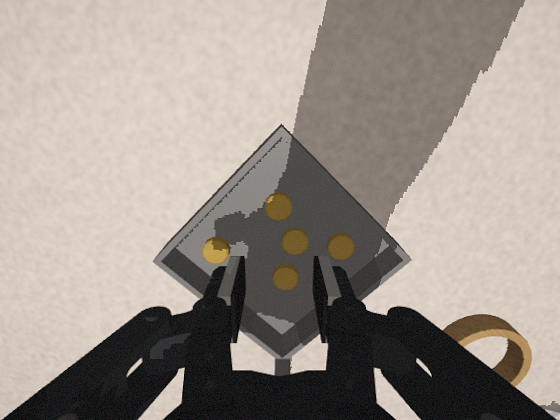

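All five caps lie flat in the tote, the stray one at (278,207). The visible rim corners are at (282,125), (411,258) and (154,260), and I'll use them to refine the tote pose before gripping the tab.

```bash
cat > tote.py <<'E'
from h import *
import json
from scipy.spatial.transform import Rotation as Ro
def cyc(y,c0,t,dz=0.0):
    Rz=Ro.from_euler("z",y,degrees=True); R=Rz*Ro.from_euler("y",-t,degrees=True)
    p=np.array(c0)+Rz.apply([-.106,0,0])+R.apply([.226,0,.116])+[0,0,dz]
    return p,(R*Ro.from_euler("zx",[180,180][::-1],degrees=True) if 0 else R*Ro.from_euler("z",180,degrees=True)*Ro.from_euler("x",180,degrees=True)).as_euler("xyz",degrees=True)
E
python3 - <<'E'
from tote import *
c=json.load(open("w3.json"))
H,Rr,L=[pix2w(c,u,v,.036) for u,v in[(282,124.5),(411,258),(153.5,260)]]
m=(Rr+L)/2; d=m-H; e=L-Rr
print(H,Rr,L,m,np.linalg.norm(d),np.linalg.norm(e),np.degrees(np.arctan2(d[1],d[0])),np.degrees(np.arctan2(e[1],e[0])))
cap=pix2w(c,278,207,.015); print("cap5",cap)
for t in range(0,41,5):
    p,r=cyc(10.5,[.546,.062,0],t); q=robot.ik(p,r); print(t,p.round(3),r.round(1),None if q is None else np.round(q,0))
robot.set_gripper(.06)
p,r=cyc(10.5,[.546,.062,0],0)
robot.move_pose([p[0],p[1],.20],r)
c=robot.get_calibration("wrist"); cv2.imwrite("pics/w4.png",robot.grab_frame("wrist"))
s=robot.get_calibration("side"); cv2.imwrite("pics/s4.png",robot.grab_frame("side"))
json.dump({k:np.array(v).tolist() for k,v in c.items()},open("w4.json","w"))
a=cv2.resize(cv2.imread("pics/w4.png")[100:],(480,274)); b=cv2.imread("pics/s4.png")
b=cv2.resize(b[60:340,100:460],None,fx=480/360,fy=480/360); cv2.imwrite("pics/v4.png",np.vstack([a,b])[:600])
print(robot.observe()["time"])
E
```

```text
[0.44350833 0.04268447 0.036     ] [0.5275191  0.16506215 0.036     ] [ 0.56732238 -0.04017616  0.036     ] [0.54742074 0.06244299 0.036     ] 0.1057742292560671 0.2090623456315541 10.766037843242746 -79.0244821498019
cap5 [0.5111365  0.05226825 0.015     ]
0 [0.664 0.084 0.116] [ 180.     0.  -169.5] [ -4.  21.   3.  72.   0. -14.]
5 [0.653 0.082 0.135] [ 180.     5.  -169.5] [ -5.  13.  -5.  68.   1. -15.]
10 [0.641 0.08  0.153] [ 180.    10.  -169.5] [ -6.   5. -12.  64.   3. -16.]
15 [0.627 0.077 0.171] [ 180.    15.  -169.5] [ -6.  -3. -19.  60.   4. -16.]
20 [0.612 0.074 0.186] [ 180.    20.  -169.5] [ -8. -12. -26.  57.   6. -17.]
25 [0.595 0.071 0.201] [ 180.    25.  -169.5] [ -9. -21. -33.  54.   8. -18.]
30 [0.577 0.068 0.213] [ 180.    30.  -169.5] [-10. -30. -40.  51.  10. -18.]
35 [0.558 0.064 0.225] [ 180.    35.  -169.5] [-12. -40. -47.  50.  13. -19.]
40 [0.539 0.061 0.234] [ 180.    40.  -169.5] None
12.8333
```

View pics/v4.png

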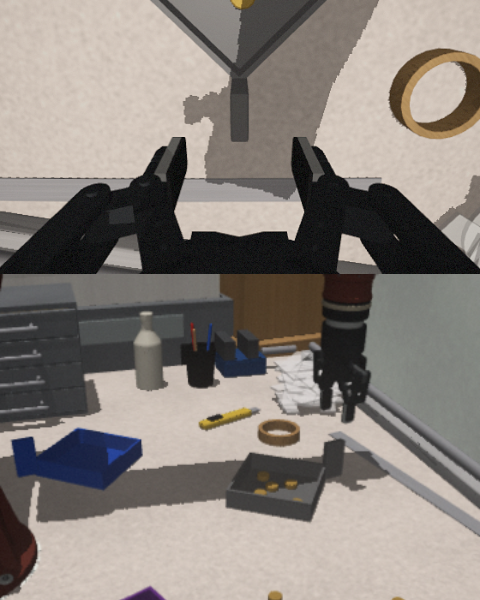

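The tab is centred between the fingers (x≈240, fingers from 186 to 293). I'll grip it and tilt about the heel.

```bash
python3 - <<'E'
from tote import *
c0=[.5465,.0622,0]; y=10.7
p,r=cyc(y,c0,0)
print("g",robot.line_to(p,vel=.12,rotation=r,guard=10))
robot.set_gripper(0.0); o=robot.observe(); print("w",o["gripper_width"],o["time"],o["tool_pos"],o["ft_force"].round(2))
for t in (4,8,12,16):
    p,r=cyc(y,c0,t,.001); robot.line_to(p,vel=.06,rotation=r)
    o=robot.observe(); print(t,o["time"],o["ft_force"].round(1),o["torque"].round(2),round(o["gripper_width"],4))
cv2.imwrite("pics/s5.png",robot.grab_frame("side")[120:360,150:500])
E
python3 -c "
import cv2;a=cv2.imread('pics/s5.png');cv2.imwrite('pics/s5.png',cv2.resize(a,None,fx=1.8,fy=1.8))"
```

```text
g False
w 0.013272865564209872 14.1667 [0.66479454 0.08443039 0.11664985] [-0.09 -0.26  5.32]
4 14.625 [ 0.3  0.6 -2.8] [-0.   -0.15 -0.01] 0.0137
8 15.0667 [-0.4  0.4 -4.5] [ 0.1  -0.12 -0.  ] 0.0135
12 15.5083 [-0.   0.5 -5. ] [ 0.    0.05 -0.02] 0.0132
16 15.95 [ 0.  -0.1 -5.3] [-0.05  0.22 -0.02] 0.0132
```

View pics/s5.png

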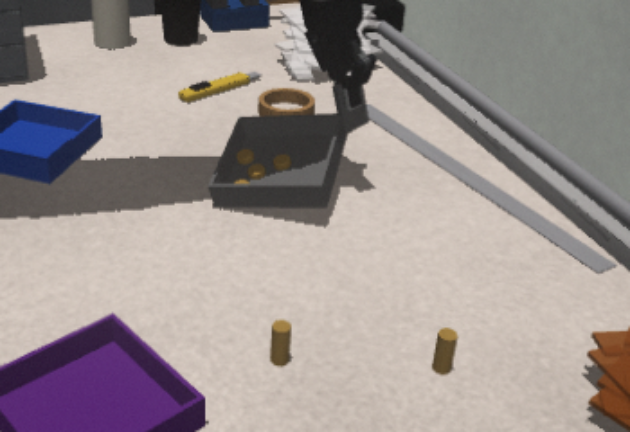

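The tote is tipping cleanly and the heel stays down. I'll continue to 35°.

Run:
```python
from tote import *
c0=[.5465,.0622,0]; y=10.7
for t in (20,24,28,32,35):
    p,r=cyc(y,c0,t,.0); robot.line_to(p,vel=.06,rotation=r)
    o=robot.observe(); print(t,o["time"],o["ft_force"].round(1),o["torque"].round(2),round(o["gripper_width"],4))
robot.pause(1.5)
o=robot.observe(); print(o["time"],o["ft_force"].round(1),o["tool_pos"],o["tcp_rot"],np.abs(o["qvel"]).max())
w=robot.grab_frame("wrist"); s=robot.grab_frame("side")[120:360,150:500]; c=robot.get_calibration("wrist")
R=Ro.from_euler("z",y,degrees=True)*Ro.from_euler("y",-35,degrees=True)
h=np.array(c0)+Ro.from_euler("z",y,degrees=True).apply([-.106,0,0])
for q in ([.007,0,.005],[.106,.099,.005],[.106,-.099,.005],[0,0,.036]): print(q,w2pix(c,h+R.apply(q)).round(0))
cv2.imwrite("pics/v6.png",np.vstack([cv2.resize(w,(440,330))[:270],cv2.resize(s,(440,302))]))
```

```text
20 16.4333 [-0.3 -0.1 -4. ] [-0.07  0.43 -0.  ] 0.0133
24 16.875 [-1.   0.1 -4.2] [-0.12  0.61 -0.01] 0.0135
28 17.3167 [-0.4 -1.2 -4. ] [-0.13  0.68  0.02] 0.0134
32 17.7583 [ 0.4 -0.2 -5. ] [-0.1   0.78 -0.02] 0.0137
35 18.1333 [ 0.2 -0.8 -5.2] [-0.19  0.83 -0.05] 0.0132
19.6333 [-0.2 -0.1 -5. ] [0.55888686 0.06453824 0.22466887] [ 179.999236     35.00303709 -169.30083202] 0.11535005306386399
[0.007, 0, 0.005] [ 278. -244.]
[0.106, 0.099, 0.005] [475.  22.]
[0.106, -0.099, 0.005] [82. 22.]
[0, 0, 0.036] [ 278. -366.]
```

View pics/v6.png

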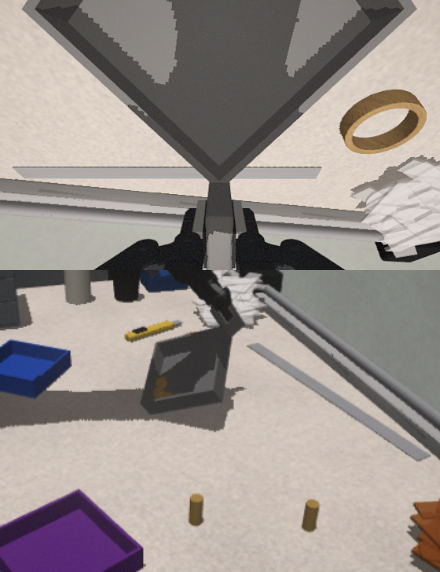

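The wrist view shows the upper half of the tote empty, and in the side view the caps are at the low corner, about (158,387). I'll look closer from the top and side.

Run:
```python
from tote import *
c0=[.5465,.0622,0]; y=10.7
robot.pause(.5)
R=Ro.from_euler("z",y,degrees=True)*Ro.from_euler("y",-35,degrees=True)
h=np.array(c0)+Ro.from_euler("z",y,degrees=True).apply([-.106,0,0])
out=[]
for n in("side","top"):
    c=robot.get_calibration(n); im=robot.grab_frame(n); u,v=w2pix(c,h+R.apply([.05,0,.005])).round().astype(int)
    x0,y0=u-35,v-35; out.append(cv2.resize(im[y0:y0+70,x0:x0+70],(400,400),interpolation=cv2.INTER_CUBIC))
    k=400/70
    for nm,q in dict(corner=[.007,0,.015],s1=[.082,0,.015]).items(): print(n,nm,((w2pix(c,h+R.apply(q))-[x0,y0])*k).round(0))
cv2.imwrite("pics/v7.png",np.hstack(out))
```

```text
side corner [112. 259.]
side s1 [247. 134.]
top corner [215. 306.]
top s1 [191. 139.]
```

View pics/v7.png

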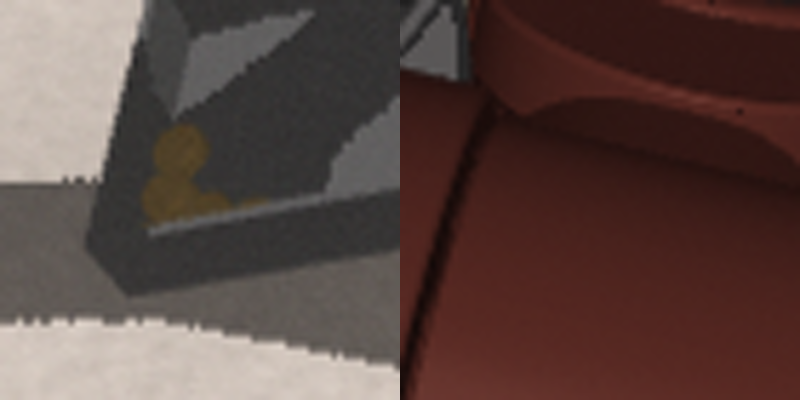

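Run:
```python
from tote import *
c0=[.5465,.0622,0]; y=10.7
R=Ro.from_euler("z",y,degrees=True)*Ro.from_euler("y",-35,degrees=True)
h=np.array(c0)+Ro.from_euler("z",y,degrees=True).apply([-.106,0,0])
c=robot.get_calibration("side")
u,v=w2pix(c,h+R.apply([.05,0,.005])).round(); x0,y0=u-35,v-35; k=70/400
for a,b in[(182,150),(168,195),(215,205),(255,202),(270,205),(245,200)]:
    o,d=ray(c,x0+a*k,y0+b*k); o=R.inv().apply(o-h); d=R.inv().apply(d)
    p=o+d*(.015-o[2])/d[2]; p[0]-=.007   # from the inner corner, tote axes
    print((a,b),(p*1000).round(0),"along +y wall",round((p[0]+p[1])*707),"along -y wall",round((p[0]-p[1])*707))
# project candidate caps
print("candidates (pos along -y wall, along +y wall): pixel in crop")
for s,t in[(12,12),(36,12),(12,36),(36,36),(60,12),(84,12),(60,36),(12,60)]:
    q=[.007+(s+t)/1414,(t-s)/1414,.015]; print(s,t,((w2pix(c,h+R.apply(q))-[x0,y0])/k).round(0))
```

```text
(182, 150) [52. 21. 15.] along +y wall 51 along -y wall 22
(168, 195) [35.  6. 15.] along +y wall 28 along -y wall 21
(215, 205) [ 45. -19.  15.] along +y wall 18 along -y wall 45
(255, 202) [ 57. -34.  15.] along +y wall 16 along -y wall 64
(270, 205) [ 60. -41.  15.] along +y wall 13 along -y wall 72
(245, 200) [ 55. -29.  15.] along +y wall 18 along -y wall 59
candidates (pos along -y wall, along +y wall): pixel in crop
12 12 [143. 231.]
36 12 [193. 221.]
12 36 [154. 184.]
36 36 [204. 174.]
60 12 [244. 212.]
84 12 [297. 202.]
60 36 [255. 164.]
12 60 [165. 138.]
```

The visible caps match a packed pattern along the two walls. The farthest is about 61 mm from the corner, and the hidden one sits in the corner itself. I'm handing in.

Run:
```python
from h import *
o=robot.observe(); print(o["time"],o["gripper_width"],o["ft_force"].round(1),np.abs(o["qvel"]).max()); robot.job_done()
```

```text
20.3333 0.013222742700733894 [ 0.6  0.7 -5.7] 0.12697344050686987
the job is handed in; nothing more can be done
```

I placed the stray cap in the flat-standing tote, then gripped the tab, tipped the tote about its heel to a commanded 35°, and handed the job in at 20.3 s still holding it.

**Last checks:**
- **Grip:** The gripper reads 13.2 mm on the 14 mm tab and the arm is still. The grip point is at about 180 mm, worked out from the arm's pose.
- **Tote:** The wrist view shows its upper half empty.
- **Caps:** The side view shows four caps packed along the two walls at the low corner, with the farthest about 60 to 65 mm from it (limit 75 mm). The fifth, in the corner itself, was hidden by the near wall. I inferred it from the packing, since the others would otherwise have slid into its place.
- **Bystanders:** The barrels, tape and knife look undisturbed in the pictures; I did not re-measure their positions.

**Disagreements:**
- The arm blocked the top camera for the final view.
- In the side view the caps appeared 2 to 3 px (roughly 10 mm) from where I predicted, so the tote's real pose may differ slightly from the commanded one.
- The gripper read about 20 mm on the 24 mm cap, though it held.

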